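# Snap open the tablet stand in the 3D-printing corner

### The job

The print-room tablet is about to come to the table: open the wide tablet stand for it by raising its leaf by the grip over the dead centre until it snaps fully open against its stop, then let go. Leave the narrow phone stand folded as it is.

Things in the scene. Friction and masses are not known exactly. Their poses are not given: they have to be found in the camera images.
- tablet_leaf (a joint): Hinge of the wide tablet stand's leaf (rad): 0 = folded level, 1.92 (110 deg) = fully open at its stop, leaning back past upright. An over-centre spring pulls it shut below about 1.1 and snaps it open above; lifting takes up to 3 N at the grip, most at the start. The leaf is a windowed grey plastic frame, 156 mm wide, 112 long, 7 thick.
- tablet_grip (a point): Centre of the grip: a round grey bar, 16 mm thick, 26 long, parallel to the hinge, on a 12 wide neck 28 mm off the leaf's free edge, on the robot's side. Folded it is 34 above the table, clear of the base. Pinch it from above by its two flat ends; it turns between the fingers as it swings on a 140 radius about the hinge. Folded: x towards the hinge, y along the bar, z up.
- tablet_hinge (a point): Middle of the tablet stand's hinge axis, 34 mm above the table, at the rear of its base plate (124 deep, 180 wide, 8 thick, black plastic, screwed down). x is level, from the folded grip to the hinge and on to the rear; y lies along the hinge axis; z up. Opening swings the leaf up and over towards +x.
- phone_leaf (a joint): Hinge of the narrow phone stand's leaf (rad): the same make, grey leaf on a black base, but the base only 90 mm wide and the leaf 66 wide, 86 long. 0 = folded level, 1.92 = fully open. It starts folded and is to stay so.
- phone_grip (a point): Centre of the phone stand's grip, a bar of the same shape and size as the other, 34 mm above the table when folded, 114 from its hinge axis. Listed only for telling the stands apart. Axes as for the tablet stand's grip.
Mind the look-alikes: they are no part of the job. Leave any turquoise look-alike of the part that bears phone_leaf alone.

How it is judged:
At the end, for the whole second after the job is handed in: The tablet stand's leaf is open against its stop (within 10 degrees of it, above 1.75 rad) and at rest, and the phone stand's leaf is still folded (below 0.15 rad) (value of joint tablet_leaf above 1.75 rad and velocity of joint tablet_leaf between -0.1 and 0.1 rad/s and value of joint phone_leaf below 0.15 rad); the robot touches nothing.
It fails at once if the phone stand's leaf is raised by more than 20 degrees (value of joint phone_leaf above 0.35 rad).
It also fails if it takes over 35 s, if anything falls off the work surface, if the arm or the gripper's body presses on something with over 40 N, if the wrist force passes 120 N, or if a joint passes its speed limit or range.

### The arm

A 7-joint arm with a two-finger parallel gripper is mounted at the origin on the work surface. World frame = base frame: x ahead of the robot, y to its left, z up, the work surface at z = 0. Lengths are in m, angles in rad, forces in N, time in s.
With the tool pointing down it reaches from about 0.35 to 0.9 m from the base axis. Payload 8.1 kg.
Tool frame: the origin (TCP) lies at the very end of the fingers, on their centre line; the grasp point (between the pads) lies 19 mm behind it; z points along the fingers, y is the line along which they close (so a half turn about z gives the same grasp; the last joint's range is limited). The gripper opens to 92 mm and grips with 3 to 60 N. Pads are 19 mm wide; open, the fingers measure 130 mm over their backs; the gripper's body (75 mm by 190 mm) begins 47 mm behind the grasp point.
Start: joints at [1.148, 0.434, 0.025, 1.573, -0.012, 1.134, -0.075], TCP at [0.196, -0.593, 0.227] pointing down, gripper open.
Joint ranges: [-2.62, 2.62], [-0.44, 2.09], [-1.27, 1.32], [0.08, 2.57], [-1.32, 4.46], [0.12, 2], [-2.74, 2.74]. Speed limits (rad/s): [2.22, 2.22, 3.01, 3.01, 3.14, 3.14, 3.14].

### API

Orientations are given as a rotation vector (axis times angle).
In Python, from cell import readout, cams, job gives the robot as it stands.
- The arm moves only by the tool drive_tool, never from a script. Its argument "commands" is a list of rows, each a list of 3 entries, a list of its own where there are three numbers: the turn, a rotation vector about the tool's x, y, z in rad, then the shift along the tool's x, y, z in cm, then the gripper's target within -1 to 1 (fully open at 1, half-way at 0, shut at -1). A call has 1 to 20 rows; each row is the pose to reach, as a shift and turn from the pose commanded when the call began, along the tool's axes at that moment; what a row does not reach only later rows make up. A row lasts 1/12 s, in which the tool goes at most 41.7 mm and 7.16 degrees, less where a joint would pass 70% of its speed; a pose out of reach is approached as far as the arm can. A call with a gripper value outside its range is refused whole. The fingers move at their own pace and stop on an object; "newtons" is the grip in N (left out, the last holds). Time passes only in rows, so rows that repeat a pose let the fingers close. It gives the time, the measured TCP pose, the force, the opening and the grip force at its end, in the units of the state.
- readout.observe(): the state, without advancing time (a new reading comes with each control period).
- cams.get_image(name): name is "scene" or "top" or "wrist"; returns the picture (384x512x3 uint8, blue, green, red); there is no depth.
- cams.camera_info(name): a dict with "camera_matrix" (3x3 intrinsics, pixels), "R" (3x3) and "t" (3): a world point X has camera coordinates R X + t. Camera axes: x right, y down, z forward; pixel columns grow to the right and rows downward; lengths in m; the calibration is good to about 2 mm. The wrist camera is an equidistant fisheye: a pixel r from the principal point sees the ray r / f radians off the axis. A picture is of the moment at which its call begins: read the wrist's pose just before it. camera_info takes no time and is no camera call; for the wrist camera it gives the pose at the moment of the call.
- job.sign_off(): hands the job in; it is judged then, once.
The state is a dict: "clock": time; "joints": joint angles; "dq": joint speeds; "joint_efforts": joint torques, N m; "position": TCP position; "ee_rot": TCP orientation; "force": force on the tool from outside, world axes, zero at the start; "ft_torque": the same for the moment, N m; "width": opening from 0.0 (shut) to 1.0 (fully open); "gripper_force": force on a finger pad.
Only numpy, scipy, OpenCV 4.12 (cv2) and the standard library are available. Lean on these libraries where they do the work, as an engineer would, in place of code of your own. Each camera call takes 0.05 s, during which the arm holds its last target. There are 200 camera calls.

## Working session

There is one attempt and no reset: what is moved stays moved. The work goes in short steps, Python scripts to look and compute and a tool call to move; the robot and the scene stay as the last step left them, time stands still between calls to the robot, and variables do not carry over. Pictures are saved under pics/ and viewed, at most 10 in all, crops included, and the job is handed in when it is done.

Besides the shell and the picture viewer there is one more tool, called after "Call:" as name(argument=value, ...), one argument or row to a line, values as JSON. drive_tool: Moves the arm, as the interface text tells. Its arguments: {"type":"object","properties":{"commands":{"type":"array"},"newtons":{"type":"number"}},"required":["commands"]}

```bash
mkdir -p pics
python3 - <<'E'
from cell import readout,cams
import cv2
s=readout.observe();print(s)
for n in("top","scene"):
    cv2.imwrite(f"pics/{n}0.png",cams.get_image(n));print(n,cams.camera_info(n))
E
```

```text
{'clock': 0.0, 'joints': array([ 1.14840912,  0.43521521,  0.02495096,  1.57411199, -0.01159519,
        1.13402779, -0.07511197]), 'dq': array([-1.29158203e-03,  1.98167554e-04,  6.81030464e-04,  1.35159922e-03,
       -9.77736287e-04,  7.11418085e-05, -1.83019273e-04]), 'joint_efforts': array([ 9.55086871e-04, -6.67854381e+01,  9.85185094e-01, -3.14459503e+01,
       -6.06502709e-02,  4.31881472e-02,  2.07177004e-04]), 'position': array([ 0.19626512, -0.59282365,  0.22594381]), 'ee_rot': array([-3.09998581e+00, -4.99840325e-01,  6.21565022e-04]), 'force': array([ 0.47874235, -0.50771006,  0.35546331]), 'ft_torque': array([-0.02688439, -0.0057397 , -0.05978637]), 'gripper_force': 0.0, 'width': 1.0001290937130571}
top {'camera_matrix': array([[413.19594541,   0.        , 249.23394288],
       [  0.        , 413.19594541, 190.83234425],
       [  0.        ,   0.        ,   1.        ]]), 'R': array([[-5.65137714e-04, -9.99942970e-01,  1.06647674e-02],
       [-9.80457180e-01, -1.54403759e-03, -1.96726547e-01],
       [ 1.96731795e-01, -1.05675253e-02, -9.80400392e-01]]), 't': array([-0.07765754,  0.53651047,  0.73603249])}
scene {'camera_matrix': array([[480.58105678,   0.        , 258.37497136],
       [  0.        , 480.58105678, 200.24819737],
       [  0.        ,   0.        ,   1.        ]]), 'R': array([[ 0.56213235,  0.82687299, -0.01697899],
       [ 0.68489527, -0.4769234 , -0.55087435],
       [-0.4636008 ,  0.29803546, -0.83441546]]), 't': array([-0.24345144, -0.35395321,  1.5254483 ])}
```

View pics/top0.png

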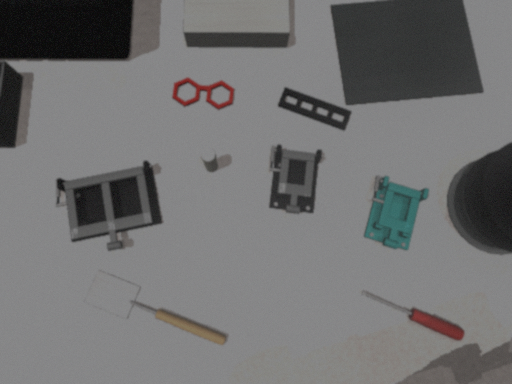

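View pics/scene0.png

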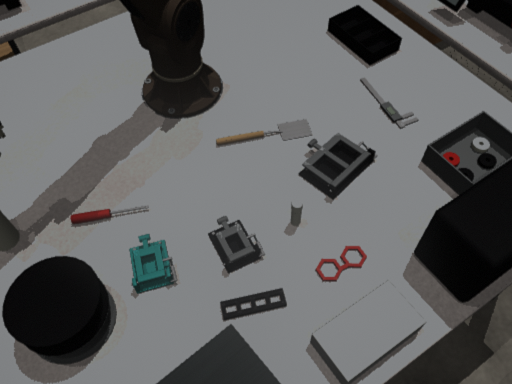

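The top view shows three stands: wide grey at (110,205), narrow grey at (295,182) and turquoise at (395,213). The wide grey one, with its grip near (115,244), fits the tablet stand. The narrow grey one is the phone stand and the turquoise one is a look-alike. I'll confirm this in an enlarged crop and measure.

```bash
cat > h.py <<'E'
import numpy as np,cv2
from cell import readout,cams
def ray(n,u,v,z):
    c=cams.camera_info(n);K,R,t=c["camera_matrix"],c["R"],c["t"]
    d=R.T@np.linalg.solve(K,[u,v,1.]);o=-R.T@t
    return o+d*(z-o[2])/d[2]
E
python3 - <<'E'
from h import *
im=cv2.imread("pics/top0.png")
c=im[150:260,40:180]
cv2.imwrite("pics/crop0.png",cv2.resize(np.clip(c*1.6,0,255).astype('uint8'),None,fx=5,fy=5,interpolation=cv2.INTER_CUBIC))
E
```

```text
(no output)
```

View pics/crop0.png

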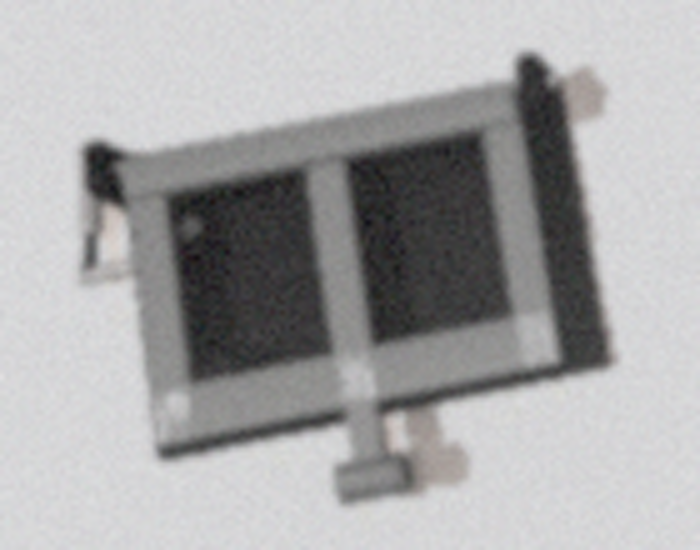

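The crop shows the wide two-window grey leaf. Its grip bar is at crop (373,479), the hinge lugs at (102,163) and (533,80), and the leaf's corners at (122,155), (517,85), (560,362) and (160,447).

Run:
```python
from h import *
P=lambda x,y,z:ray("top",40+(x+.5)/5-.5,150+(y+.5)/5-.5,z)
g=P(373,479,.038);ge=[P(336,485,.034),P(411,472,.034)]
C=[P(*p,.0375) for p in((122,155),(517,85),(560,362),(160,447))]
print("grip",g,"barlen",np.linalg.norm(ge[0]-ge[1]))
for p in C:print(p)
print("w",np.linalg.norm(C[0]-C[1]),np.linalg.norm(C[2]-C[3]),"l",np.linalg.norm(C[1]-C[2]),np.linalg.norm(C[0]-C[3]))
yl=(C[0]-C[1]+C[3]-C[2]);xl=(C[0]-C[3]+C[1]-C[2]);
print("yaw from y",np.arctan2(-yl[0],yl[1]),"from x",np.arctan2(xl[1],xl[0]))
m=(C[0]+C[1])/2;print("rear mid-grip",m-g, np.linalg.norm((m-g)[:2]))
h=(P(102,163,.034)+P(533,80,.034))/2;print("hinge",h,np.linalg.norm((h-g)[:2]),np.arctan2(*(h-g)[[1,0]]))
from scipy.spatial.transform import Rotation as R
s=readout.observe();print(s["position"],R.from_rotvec(s["ee_rot"]).as_matrix())
```

```text
grip [0.43393251 0.17815902 0.038     ] barlen 0.02856143388772177
[0.55959955 0.28392914 0.0375    ]
[0.58813735 0.13159199 0.0375    ]
[0.47855582 0.10968002 0.0375    ]
[0.44602378 0.25966494 0.0375    ]
w 0.15498714387918433 0.15347250383912492 l 0.1117508252472288 0.11613874991868216
yaw from y 0.19932039143426197 from x 0.20404244773003952
rear mid-grip [ 0.13993594  0.02960155 -0.0005    ] 0.14303258083607182
hinge [0.57413681 0.20963763 0.034     ] 0.14369463497307478 0.22085710296995137
[ 0.19626224 -0.59290324  0.22603342] [[ 9.49333206e-01  3.14270766e-01 -5.91051133e-04]
 [ 3.14271284e-01 -9.49332334e-01  1.29582304e-03]
 [-1.53864652e-04 -1.41591824e-03 -9.99998986e-01]]
```

Call:
drive_tool(
  commands=[
    [[0,0,0.04],[10,-8,0],1],
    [[0,0,0.117],[20,-16,0],1],
    [[0,0,0.117],[32,-25.5,0],1],
    [[0,0,0.117],[32,-25.5,0],1],
    [[0,0,0.117],[32,-25.5,0],1],
    [[0,0,0.117],[32,-25.5,0],1],
    [[0,0,0.117],[32,-25.5,0],1],
    [[0,0,0.117],[32,-25.5,0],1],
    [[0,0,0.117],[32,-25.5,0],1],
    [[0,0,0.117],[32,-25.5,0],1],
    [[0,0,0.117],[32,-25.5,0],1],
    [[0,0,0.117],[46.8,-65.7,0],1],
    [[0,0,0.117],[46.8,-65.7,0],1],
    [[0,0,0.117],[46.8,-65.7,0],1],
    [[0,0,0.117],[46.8,-65.7,0],1],
    [[0,0,0.117],[46.8,-65.7,0],1],
    [[0,0,0.117],[46.8,-65.7,0],1],
    [[0,0,0.117],[46.8,-65.7,0],1],
    [[0,0,0.117],[46.8,-65.7,0],1],
    [[0,0,0.117],[46.8,-65.7,0],1],
  ],
)

```text
clock: 1.77
position: [0.432, 0.1256, 0.2267]
ee_rot: [3.125, 0.317, 0.0]
force: [1.8, -1.0, -0.2]
width: 1.003
gripper_force: 0.0
```

Call:
drive_tool(
  commands=[
    [[0,0,0],[1.2,-5,4],1],
    [[0,0,0],[1.2,-5,8],1],
    [[0,0,0],[1.2,-5,8],1],
    [[0,0,0],[1.2,-5,8],1],
    [[0,0,0],[1.2,-5,8],1],
  ],
)

```text
clock: 2.18
position: [0.4336, 0.1751, 0.1463]
ee_rot: [3.125, 0.319, -0.004]
force: [0.7, 1.3, 1.1]
width: 1.002
gripper_force: 0.0
```

Run:
```python
from h import *
from scipy.spatial.transform import Rotation as R
s=readout.observe();c=cams.camera_info("wrist");im=cams.get_image("wrist")
np.savez("w1.npz",**c);cv2.imwrite("pics/w1.png",im)
print(s["position"],s["ee_rot"],c)
# predicted pixel of grip
for p in([.434,.178,.038],s["position"],[.573,.207,.034]):
    q=c["R"]@np.array(p)+c["t"];th=np.arctan2(np.hypot(*q[:2]),q[2]);K=c["camera_matrix"]
    print(K[:2,2]+K[0,0]*th*q[:2]/np.hypot(*q[:2]))
```

```text
[0.43362148 0.17507928 0.14625403] [ 3.12466054  0.31886506 -0.00365632] {'camera_matrix': array([[297.31863964,   0.        , 260.70285243],
       [  0.        , 297.31863964, 194.14532131],
       [  0.        ,   0.        ,   1.        ]]), 'R': array([[ 2.02062059e-01, -9.79372284e-01,  9.23574450e-04],
       [-9.38237033e-01, -1.93304511e-01,  2.86957550e-01],
       [-2.80859740e-01, -5.88497651e-02, -9.57942854e-01]]), 't': array([0.08436781, 0.42716815, 0.44490153])}
[258.30146788 190.34417815]
[261.81790803 242.69191864]
[257.83879521  36.07388533]
```

View pics/w1.png

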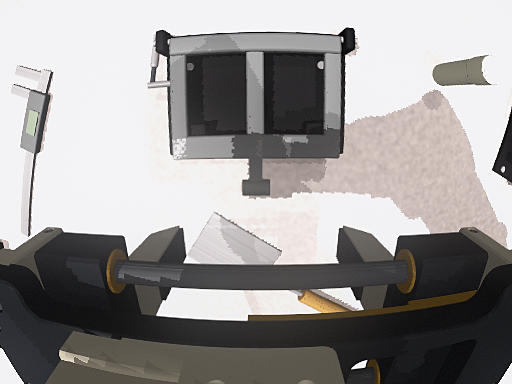

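The wrist view shows the grip bar at (257,187), where (258,190) was predicted, and the lugs at (163,41) and (347,40), so yaw is aligned. I'll correct by about 3 mm, descend and pinch.

Call:
drive_tool(
  commands=[
    [[0,0,0],[0.3,-0.35,4],1],
    [[0,0,0],[0.3,-0.35,7],0.5],
    [[0,0,0],[0.3,-0.35,9],0.3],
    [[0,0,0],[0.3,-0.35,10.5],0.2],
    [[0,0,0],[0.3,-0.35,11.8],0.2],
    [[0,0,0],[0.3,-0.35,12.8],0.1],
    [[0,0,0],[0.3,-0.35,12.8],0],
    [[0,0,0],[0.3,-0.35,12.8],0],
  ],
  newtons=20,
)

```text
clock: 2.9
position: [0.4372, 0.1791, 0.0195]
ee_rot: [3.125, 0.316, 0.002]
force: [-0.5, 0.3, 0.8]
width: 0.544
gripper_force: 0.0
```

Run:
```python
from h import *
im=cams.get_image("wrist");cv2.imwrite("pics/w2.png",im);print(readout.observe()["position"],readout.observe()["ee_rot"])
```

```text
[0.43733269 0.1794527  0.01977181] [-3.12541963e+00 -3.16603134e-01 -2.46586765e-03]
```

View pics/w2.png

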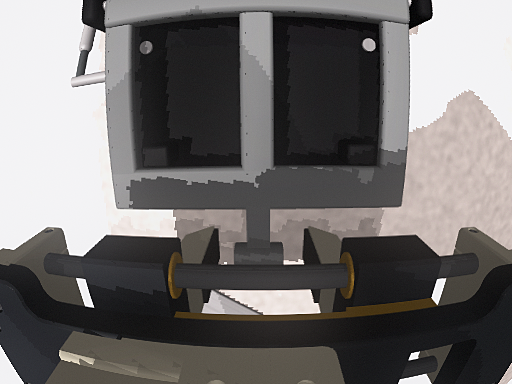

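The bar, at (259,252), sits centred between the two fingers (insides at about 217 and 304). Closing.

Call:
drive_tool(
  commands=[
    [[0,0,0],[0,0,0],-1],
    [[0,0,0],[0,0,0],-1],
    [[0,0,0],[0,0,0],-1],
    [[0,0,0],[0,0,0],-1],
    [[0,0,0],[0,0,0],-1],
    [[0,0,0],[0,0,0],-1],
  ],
  newtons=20,
)

```text
clock: 3.45
position: [0.4367, 0.1805, 0.0192]
ee_rot: [-3.124, -0.319, -0.002]
force: [-1.7, 3.3, 4.2]
width: 0.281
gripper_force: 20.0
```

Call:
drive_tool(
  commands=[
    [[0,0,0],[0.01,0,-0.6],-1],
    [[0,0,0],[0.05,0,-1.22],-1],
    [[0,0,0],[0.12,0,-1.83],-1],
    [[0,0,0],[0.21,0,-2.43],-1],
    [[0,0,0],[0.33,0,-3.03],-1],
    [[0,0,0],[0.48,0,-3.62],-1],
    [[0,0,0],[0.65,0,-4.21],-1],
    [[0,0,0],[0.84,0,-4.79],-1],
    [[0,0,0],[1.07,0,-5.36],-1],
    [[0,0,0],[1.31,0,-5.92],-1],
    [[0,0,0],[1.58,0,-6.46],-1],
    [[0,0,0],[1.88,0,-7.0],-1],
    [[0,0,0],[1.88,0,-7.0],-1],
  ],
  newtons=20,
)

```text
clock: 4.53
position: [0.4546, 0.1843, 0.0894]
ee_rot: [-3.124, -0.319, 0.0]
force: [-1.6, 4.9, -3.1]
width: 0.282
gripper_force: 20.0
```

Run:
```python
from h import *
im=cams.get_image("wrist");cv2.imwrite("pics/w3.png",im)
```

```text
(no output)
```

View pics/w3.png

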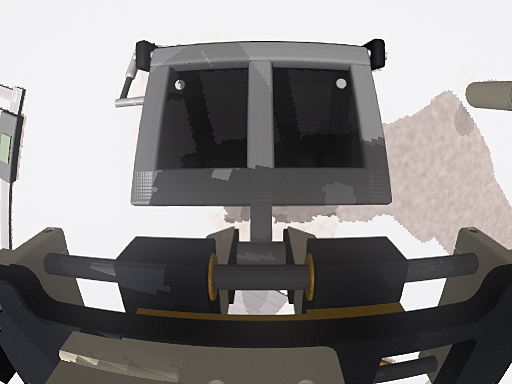

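The leaf has risen with the pinched grip. I'll carry on along the arc.

Call:
drive_tool(
  commands=[
    [[0,0,0],[0.65,0,-1.03],-1],
    [[0,0,0],[1.4,0,-2.0],-1],
    [[0,0,0],[2.22,0,-2.9],-1],
    [[0,0,0],[3.12,0,-3.72],-1],
    [[0,0,0],[4.09,0,-4.47],-1],
    [[0,0,0],[5.12,0,-5.12],-1],
    [[0,0,0],[6.2,0,-5.69],-1],
    [[0,0,0],[7.33,0,-6.16],-1],
    [[0,0,0],[8.5,0,-6.52],-1],
    [[0,0,0],[9.69,0,-6.79],-1],
    [[0,0,0],[10.9,0,-6.95],-1],
    [[0,0,0],[10.9,0,-6.95],-1],
  ],
)

```text
clock: 5.58
position: [0.5632, 0.2075, 0.1592]
ee_rot: [-3.122, -0.319, -0.003]
force: [-1.5, 4.8, 8.8]
width: 0.278
gripper_force: 20.0
```

Call:
drive_tool(
  commands=[
    [[0,0,0],[0.6,0,-0.1],-1],
    [[0,0,0],[1.22,0,-0.15],-1],
    [[0,0,0],[1.83,0,-0.14],-1],
    [[0,0,0],[2.44,0,-0.1],-1],
    [[0,0,0],[3.05,0,-0.03],-1],
    [[0,0,0],[3.65,0,0.06],-1],
    [[0,0,0],[4.25,0,0.18],-1],
    [[0,0,0],[4.84,0,0.33],-1],
    [[0,0,0],[5.4,0,0.5],-1],
    [[0,0,0],[5.4,0,0.5],-1],
  ],
)

```text
clock: 6.42
position: [0.6152, 0.2186, 0.1537]
ee_rot: [-3.122, -0.319, -0.002]
force: [0.9, 7.3, 3.3]
width: 0.279
gripper_force: 20.0
```

Call:
drive_tool(
  commands=[
    [[0,0,0],[0,0,0],0.3],
    [[0,0,0],[0,0,0],0.3],
    [[0,0,0],[0,0,0],0.3],
    [[0,0,0],[0,0,0],0.3],
    [[0,0,0],[0,0,-1.5],0.3],
    [[0,0,0],[0,0,-3],0.3],
    [[0,0,0],[0,0,-6],0.3],
    [[0,0,0],[0,0,-9],0.3],
    [[0,0,0],[-4,0,-12],0.3],
    [[0,0,0],[-8,0,-12],0.3],
    [[0,0,0],[-12,0,-12],0.3],
    [[0,0,0],[-15,0,-12],0.3],
    [[0,0,0],[-15,0,-12],0.3],
    [[0,0,0],[-15,0,-12],0.3],
  ],
)

```text
clock: 7.58
position: [0.4661, 0.1851, 0.2738]
ee_rot: [3.124, 0.318, 0.001]
force: [-0.1, -0.1, 0.2]
width: 0.653
gripper_force: 0.0
```

Run:
```python
from h import *
a=cams.get_image("scene");b=cams.get_image("wrist");print(readout.observe()["force"])
a=cv2.resize(a[90:300,190:400],(384,384));cv2.imwrite("pics/end.png",np.hstack([a,cv2.resize(b,(400,384))]))
```

```text
[ 0.45674523 -0.10275223  0.64191927]
```

View pics/end.png

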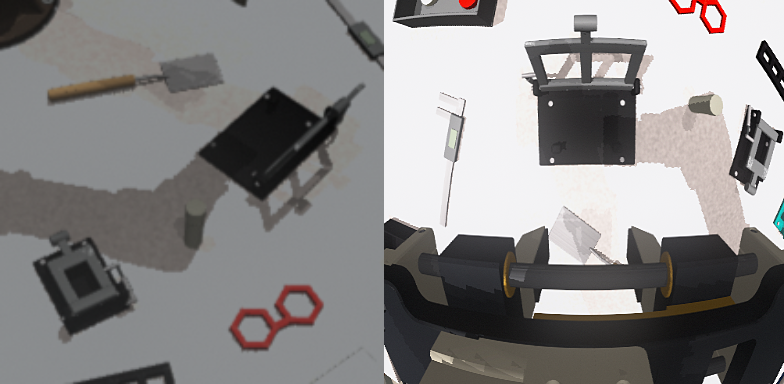

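The tablet leaf stands open, leaning back past upright (grip at (586,22) in the right half). The phone stand is still folded (left half, at (80,280)), and the gripper is clear.

```bash
python3 -c "
from cell import job;print(job.sign_off())"
```

```text
the job is handed in; nothing more can be done
None
```

The tablet stand's leaf is open, leaning back past upright, and released; the phone stand was left folded and the robot is clear of everything. I handed the job in just after 7.6 s; the final pictures show this, but the sign-off gave no verdict and I did not measure the leaf's angle.

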